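# Wind the gauging slide to its stop and hold its bayonet collar home

## Robot

A 6-joint arm with a two-finger parallel gripper is mounted at the origin on the work surface. World frame = base frame: x ahead of the robot, y to its left, z up, the work surface at z = 0. Lengths are in m, angles in rad, forces in N, time in s.
With the tool pointing down it reaches from about 0.35 to 0.775 m from the base axis. Payload 7.3 kg.
Tool frame: the origin (TCP) lies on the centre line of the jaws, within the pads' length; the fingertips stand 14 mm ahead of it and the grasp point (between the pads) lies 5 mm behind it; z points along the fingers, y is the direction in which the jaws open and shut (so a half turn about z gives the same grasp; the last joint's range is limited). The gripper opens to 92 mm and grips with 3 to 60 N. Pads are 19 mm wide; open, the fingers measure 130 mm over their backs; the gripper's body (75 mm by 190 mm) begins 47 mm behind the grasp point.
Start: joints at [1.035, 0.342, 1.524, -0, 1.275, -0.146], TCP at [0.199, 0.486, 0.212] pointing down, gripper open.
Joint ranges: [-2.53, 2.53], [-0.77, 2.02], [0.04, 2.7], [-1, 4.14], [0.28, 2.66], [-3.11, 3.11]. Speed limits (rad/s): [2.57, 2.57, 3.14, 3.14, 3.14, 3.14].

## Interface

Orientations are given as [roll, pitch, yaw] about the fixed x, y, z axes, in that order (R = Rz(yaw) Ry(pitch) Rx(roll)).
In Python, from cell import telemetry, cams, robot gives the robot as it stands.
- The arm moves only by the tool servo_tool, never from a script. Its argument "targets" is text: rows parted by semicolons, each of 4 numbers parted by spaces: the shift along the tool's x, y, z in mm, then the turn about the tool's z in rad. In form: x y z yaw; .... A call has 1 to 20 rows; each row shifts and turns the pose as measured when the row begins, along the tool's axes as they then stand; what a row does not reach is not made up. A row lasts 1/8 s, in which the tool goes at most 62.5 mm and 10.7 degrees, less where a joint would pass 70% of its speed; a pose out of reach is approached as far as the arm can. A call with a gripper value outside its range is refused whole. "hand" is the opening, from 0 (shut) to 1 (fully open), set as the call begins (left out, the last holds). The fingers move at their own pace and stop on an object; "squeeze" is the grip in N (left out, the last holds). Time passes only in rows, so rows that do not move let the fingers close. It gives the time, the measured TCP pose, the force and the opening at its end, in the units of the state.
- telemetry.observe(): the state, without advancing time (a new reading comes with each control period).
- cams.read_camera(name): name is "side" or "top" or "wrist"; returns a dict with "color" (400x640x3 uint8, red, green, blue), "K" (3x3 intrinsics, pixels), "k1" (the pictures are not rectified: a ray, as slopes to the right and down, at radius r is drawn at 1 + k1 r^2 times it, then the intrinsics apply), "R" (3x3) and "t" (3): a world point X has camera coordinates R X + t. Camera axes: x right, y down, z forward; pixel columns grow to the right and rows downward; lengths in m; the calibration is good to about 2 mm. A picture is of the moment at which its call begins. There is no depth.
- robot.hand_in(): hands the job in, once; it reports no verdict.
Trained networks look in a picture, given as the dict that the camera call returned (one of the last four; its "shot" number tells which), for a name from the list of things; names that differ only in an ending like _2 or _b are one class to them, and where a whole thing is asked for, a point or a joint stands for the part that bears it (a point fixed in the world has none). Each returns a list of dicts, best first, with "score" (0 to 1); they miss things now and then, are a little off and sometimes report something else, mostly with a low value. They report only what shows in the picture. A call takes as long as a camera call.
- cams.cut_out(picture, query): "region" (400x640 bool, what is visible of it) and "extent" ([centre column, centre row, width, height] in pixels, round what is visible of it).
The state is a dict: "time": time; "qpos": joint angles; "qvel": joint speeds; "joint_efforts": joint torques, N m; "tool_pos": TCP position; "tool_rot": TCP orientation; "contact_force": force on the tool from outside, world axes, zero at the start; "torque": the same for the moment, N m; "opening": finger opening in m.
Only numpy, scipy, OpenCV 4.12 (cv2) and the standard library are available. Lean on these libraries where they do the work, as an engineer would, in place of code of your own. Each camera call takes 0.05 s, during which the arm holds its last target.

## Task

On the gauging slide, wind the handwheel clockwise until the carriage touches its stop block. Then press down on the knurled collar on the carriage and turn it until its hidden keyways drop over the pins, push it fully home, and finish while still holding it pushed home: do not let go, it springs up again. Leave the carriage against the stop and the other things on the plate where they are.

Things in the scene. Friction and masses are not known exactly. Their poses are not given: they have to be found in the camera images.
- bed: Gauging slide's grey bed, fixed on a granite plate (plate top 60 mm above the work surface): 110 mm (x) by 400 mm (y) by 22 mm, origin at its underside's centre, z up. In its axes the handwheel's upright axis is at x 0, y -130 mm, on an 84 mm square gearbox, top 68 mm up; the carriage runs along +y on rails whose tops are 34 mm up; the collar's axis is at x 0, y = joint carriage.
- wheel_axis (a point): Point on the handwheel's axis, at the top of the hub, 92 mm above the bed's underside. The wheel is a solid black disc of 100 mm diameter and 10 mm thick, its rim's top 88 mm above the bed's underside; hub 28 mm in diameter, 14 mm tall.
- crank (a point): Centre of the top end of the wheel's crank handle: an upright round black grip, 15 mm in diameter, 36 mm tall, 38 mm from the wheel's axis, spinning freely on its own pin, so it can be pinched from above and carried round without turning the hand. This point is 128 mm above the bed's underside; the grip's lower end is 36 mm below it, 4 mm above the rim.
- wheel (a joint): Handwheel angle in rad, 0 at the start (handle towards the bed's -x), grows clockwise seen from above. Each rad drives the carriage 8 mm. Dragging it takes about 3.5 N at the handle; it stays where it is left.
- carriage (a joint): Carriage travel in m along the bed's +y (away from the handwheel), 0 at the start; it meets the stop block somewhere between 0.03 and 0.06.
- saddle: The carriage's aluminium slab, 94 mm (x) by 70 mm (y) by 20 mm, origin at the centre of its underside 34 mm above the bed's underside, axes as the bed's. It carries an upright steel spigot, 24 mm in diameter, its top 90 mm above this origin, with the two hidden pins (6 mm thick) opposite each other.
- nose (a point): Tip of the carriage's bumper, a 12 mm steel stud on its +y face, 45 mm from the collar's axis, 44 mm above the bed's underside. It touches the stop block when its y in the stop block's axes equals that of point stop_face.
- stop_face (a point): Point of the stop block's near face (the face looking to the bed's -y) that the bumper meets; axes as the bed's.
- stopper: Dark steel stop block clamped across the rails beyond the carriage, 94 mm (x) by 25 mm (y) by 30 mm, with two 12 mm tall screws on top; origin at the centre of its underside, 34 mm above the bed's underside. Fixed; where along the rails differs each time.
- collar: Steel collar round the spigot: knurled grip 42 mm in diameter, 28 mm tall, above a plain skirt flange 58 mm in diameter, 16 mm tall, whose top is a ledge for the fingertips. Origin on its axis at the skirt's underside, 68 mm above the bed's underside when up. These axes move down with the collar but do not turn with it: they tell nothing of where the keyways are.
- collar_top (a point): Centre of the collar grip's top face, 44 mm above body collar's origin. Two opposite keyways (10 mm wide, for 6 mm pins) are hidden inside the skirt: the collar fits every half turn, within about 0.1 rad either way, and turns without end both ways. At the start it is at least 0.5 rad away from fitting, at an unknown angle.
- press (a joint): How far the collar is pushed down, m: 0 up on its spring, about 0.003 when it sits on the pins with the keyways off them, 0.012 fully home. A spring lifts it: about 3 N to start it down, 8 N at home.
- v_block: Bystander: steel V-block, 60 x 50 x 40 mm, loose on the plate, origin at the centre of its underside.
- cylinder: Bystander: upright steel cylinder, 32 mm in diameter, 42 mm tall, loose, origin at the centre of its underside.
- gauge_block: Bystander: plain steel block, 35 x 50 x 30 mm, loose, origin at the centre of its underside.
- indicator_stand: Bystander: dial indicator on a stand with an 80 x 60 mm dark foot and a 230 mm tall post, loose, origin at the centre of its underside.

How it is judged:
On the way, in this order (a step that is already met when the one before it is completed fails the run):
1. the carriage touches the stop (within 1.5 mm), driven by the hand on the handwheel (y of nose in the frame of stop_face above -0.0015 m and contact force between the fingers and wheel above 0.3 N), for 0.1 s.
2. the collar, turned to fit, is pushed down past the pins and home (value of joint press above 0.01 m), for 0.2 s.
At the end, for the whole second after the job is handed in: The collar is held pushed home by the fingers (joint press above 0.010 m of 0.012, fingers bearing on it with over 1 N) and the carriage is still against the stop block (gap under 2.5 mm) (value of joint press above 0.01 m and contact force between the fingers and collar above 1 N and y of nose in the frame of stop_face above -0.0025 m); the arm keeps its last pose, push and grip.
It fails at once if the V-block is disturbed (moved over 20 mm) (distance of v_block from where it was at the start of the episode above 0.02 m).
It fails at once if the cylinder is disturbed (moved over 20 mm) (distance of cylinder from where it was at the start of the episode above 0.02 m).
It fails at once if the steel block is disturbed (moved over 20 mm) (distance of gauge_block from where it was at the start of the episode above 0.02 m).
It fails at once if the indicator stand is disturbed (moved over 20 mm) (distance of indicator_stand from where it was at the start of the episode above 0.02 m).
It also fails if it takes over 72 s, if anything falls off the work surface, if the arm or the gripper's body presses on something with over 40 N, if the wrist force passes 120 N, or if a joint passes its speed limit or range.

## Working session

There is one attempt and no reset: what is moved stays moved. The work goes in short steps, Python scripts to look and compute and a tool call to move; the robot and the scene stay as the last step left them, time stands still between calls to the robot, and variables do not carry over. Pictures are saved under pics/ and viewed, and the job is handed in when it is done.

Besides the shell and the picture viewer there is one more tool, called as name(argument=value, ...), one argument or row to a line, values as JSON. servo_tool: Moves the arm, as the interface text tells. Its arguments: {"type":"object","properties":{"targets":{"type":"string"},"hand":{"type":"number"},"squeeze":{"type":"number"}},"required":["targets"]}

```bash
ls; mkdir -p pics; cat > h.py <<'E'
import numpy as np, cv2, json
from cell import telemetry, cams, robot
def save(p,n,ex=None):
    cv2.imwrite(f'pics/{n}.png',cv2.cvtColor(p['color'],cv2.COLOR_RGB2BGR))
def ray(p,uv):
    K=np.array(p['K']);R=np.array(p['R']);t=np.array(p['t']);k1=p['k1']
    d=np.array([(uv[0]-K[0,2])/K[0,0],(uv[1]-K[1,2])/K[1,1]])
    s=d.copy()
    for _ in range(30): s=d/(1+k1*(s@s))
    v=R.T@np.array([s[0],s[1],1.]); return -R.T@t, v
def atz(p,uv,z):
    o,v=ray(p,uv); return o+v*(z-o[2])/v[2]
def proj(p,X):
    K=np.array(p['K']);c=np.array(p['R'])@np.array(X)+np.array(p['t']);s=c[:2]/c[2]
    s=s*(1+p['k1']*(s@s)); return K[0,0]*s[0]+K[0,2],K[1,1]*s[1]+K[1,2]
E
python3 - <<'E'
from h import *
s=telemetry.observe();print(s)
for n in ['top','side','wrist']:
    p=cams.read_camera(n);save(p,n+'0')
    print(n,np.round(-np.array(p['R']).T@np.array(p['t']),3),p['k1'],p['K'][0])
    for q in ['bed','saddle','stopper','collar','wheel','crank','wheel_axis']:
        r=cams.cut_out(p,q)
        print(q,[(round(a['score'],2),np.round(a['extent'],1).tolist()) for a in r[:2]])
E
```

```text
pics
{'time': 0.0, 'qpos': array([ 1.03500748e+00,  3.42725986e-01,  1.52503572e+00, -5.04057859e-06,
        1.27538534e+00, -1.46001390e-01]), 'qvel': array([-7.79436340e-04,  8.63900234e-04, -6.88101126e-05, -1.16899861e-03,
       -1.31335360e-03,  2.23214814e-03]), 'joint_efforts': array([ 1.31498462e-03, -4.31244099e+01, -2.44220674e+01,  7.19234138e-02,
        5.59836463e-02, -1.52170383e-04]), 'tool_pos': array([0.19925292, 0.48524933, 0.21143676]), 'tool_rot': array([-3.14005410e+00, -2.21369399e-04,  2.75180650e+00]), 'contact_force': array([ 0.19972592,  0.42074556, -0.10274535]), 'torque': array([-0.0051279 , -0.02438035, -0.03754594]), 'opening': 0.09182004858530943}
top [ 0.419 -0.044  1.361] -0.12501778269147668 [464.96311759   0.         322.43246172]
bed [(0.6, [299.8, 203.8, 150.0, 74.6])]
saddle [(0.8, [298.5, 203.5, 33.3, 35.2])]
stopper [(0.93, [264.9, 193.4, 20.5, 35.0]), (0.46, [300.6, 203.3, 147.3, 78.8])]
collar [(0.86, [297.0, 201.0, 24.2, 22.0])]
wheel [(0.72, [346.8, 214.4, 36.5, 35.0]), (0.61, [419.5, 251.0, 21.4, 17.6])]
crank [(0.79, [344.1, 214.5, 40.9, 35.4]), (0.35, [298.9, 203.9, 147.6, 73.8])]
wheel_axis [(0.81, [298.1, 204.2, 148.6, 75.9]), (0.54, [297.1, 200.1, 24.2, 22.1])]
side [0.33  0.537 0.943] 0.041072608115933384 [482.08950978   0.         312.98304875]
bed [(0.79, [297.2, 245.2, 158.6, 155.9]), (0.17, [302.9, 222.8, 27.3, 33.1])]
saddle [(0.58, [301.3, 232.1, 51.0, 50.4])]
stopper [(0.75, [272.9, 258.9, 44.9, 43.5])]
collar [(0.69, [302.6, 222.8, 25.8, 25.4])]
wheel [(0.59, [302.0, 231.7, 54.6, 55.2]), (0.56, [341.1, 187.4, 46.5, 38.5])]
crank [(0.6, [338.8, 185.2, 43.9, 35.6]), (0.59, [303.8, 231.1, 53.9, 52.9])]
wheel_axis [(0.91, [295.6, 245.5, 161.0, 157.2])]
wrist [0.126 0.516 0.384] 0.007438863844826118 [314.22648311   0.         315.11021979]
bed []
saddle []
stopper []
collar []
wheel []
crank []
wheel_axis []
```

```bash
python3 - <<'E'
import cv2
for n,(x,y) in {'top0':(220,130),'side0':(200,130)}.items():
    a=cv2.imread(f'pics/{n}.png')[y:y+190,x:x+260]
    cv2.imwrite(f'pics/{n}c.png',cv2.resize(a,None,fx=3,fy=3,interpolation=cv2.INTER_CUBIC))
E
```

```text
(no output)
```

View pics/top0c.png

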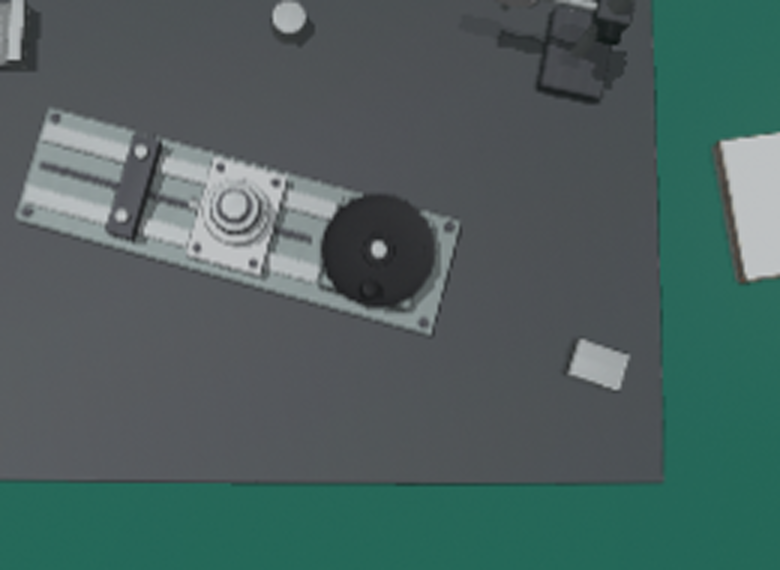

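View pics/side0c.png

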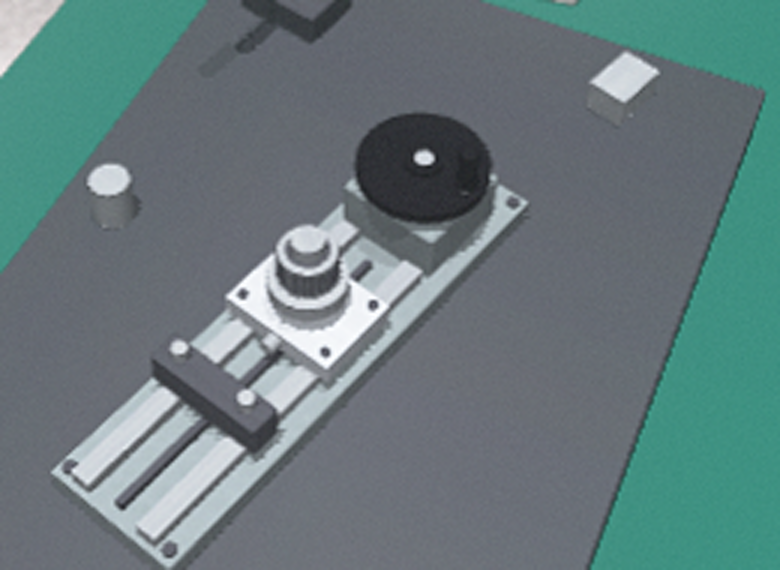

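View pics/top0.png

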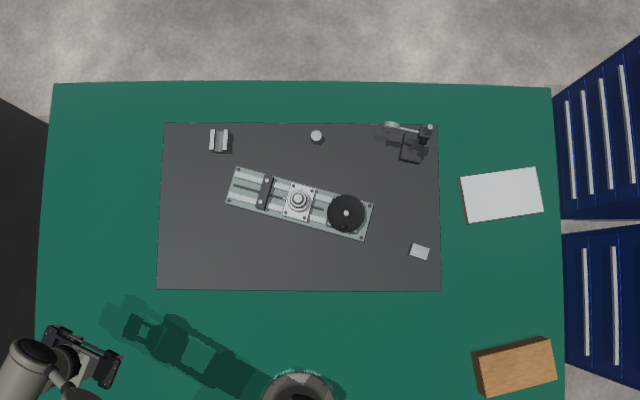

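```bash
cat > fit.py <<'E'
from h import *
from scipy.optimize import least_squares
P={n:cams.read_camera(n) for n in('top','side')}
C={'top':(220,130),'side':(200,130)}
obs=[('top',(53,108),(-.055*-1,.2,.022)),]
B=lambda x,y,z:(x,y,z)
# bed: y+ left, x+ up in picture
obs=[('top',(53,108),(.055,.2,.022)),('top',(462,217),(.055,-.2,.022)),('top',(432,335),(-.055,-.2,.022)),('top',(17,216),(-.055,.2,.022)),
('top',(379,249),(0,-.13,.092)),('top',(236,205),(0,0,.124)),('top',(371,288),(-.038,-.13,.128)),
('side',(529,205),(-.055,-.2,.022)),('side',(52,470),(.055,.2,.022)),('side',(170,568),(-.055,.2,.022)),
('side',(425,157),(0,-.13,.092)),('side',(308,240),(0,0,.124)),('side',(468,155),(-.038,-.13,.128))]
def W(v,b):
    c,s=np.cos(v[2]),np.sin(v[2]); return np.array([v[0]+c*b[0]-s*b[1],v[1]+s*b[0]+c*b[1],.06+b[2]])
def f(v):
    r=[]
    for i,(n,uv,b) in enumerate(obs):
        u=proj(P[n],W(v,b)); r+= [u[0]-(C[n][0]+uv[0]/3),u[1]-(C[n][1]+uv[1]/3)]
    return r
s=least_squares(f,[.5,0,.2],loss='soft_l1')
print(s.x);print(np.round(np.reshape(s.fun if 0 else f(s.x),(-1,2)),1))
v=s.x
for n in('hub','crank','col'):
    print(n,W(v,{'hub':(0,-.13,.092),'crank':(-.038,-.13,.128),'col':(0,0,.112)}[n]))
# stop: near face top edge centre pixels
c,sn=np.cos(v[2]),np.sin(v[2])
def bl(X): d=X[:2]-v[:2]; return c*d[0]+sn*d[1],-sn*d[0]+c*d[1]
for n in P:
  for sc in ([(140,150),(121,216)] if n=='top' else [(180,346),(247,398)]):
    uv=(C[n][0]+sc[0]/3,C[n][1]+sc[1]/3); print(n,'screw',np.round(bl(atz(P[n],uv,.06+.034+.042)),4))
E
python3 fit.py
```

```text
[ 0.58205782 -0.00226642 -0.26359472]
[[-2.3 -0.9]
 [-0.8  0.8]
 [-0.9 -0.3]
 [-1.7  0.6]
 [-0.8 -0.3]
 [-1.4 -0.5]
 [-1.1 -0.4]
 [ 0.6 -2.3]
 [-0.  -0.9]
 [ 0.6 -0.5]
 [ 0.1 -0.5]
 [ 0.6 -1.6]
 [ 1.3 -2.3]]
hub [ 0.54818596 -0.12777617  0.152     ]
crank [ 0.51149849 -0.11787516  0.188     ]
col [ 0.58205782 -0.00226642  0.172     ]
top screw [0.0302 0.0954]
top screw [-0.0313  0.0949]
side screw [0.0293 0.0987]
side screw [-0.0317  0.1   ]
```

servo_tool(
  targets="0 0 -8 0.18; 0 0 -8 0.18; 0 0 -8 0.18; 0 0 -8 0.18; 0 0 -8 0.18; 0 0 -8 0.18; 0 0 -8 0.18; 0 0 -8 0.18; -42 38 0 0; -42 38 0 0; -42 38 0 0; -42 38 0 0; -42 38 0 0; -42 38 0 0; -42 38 0 0; -42 38 0 0; -42 38 0 0; -42 38 0 0; -42 38 0 0",
  hand=0.55,
  squeeze=30,
)

```text
time: 3.68
tool_pos: [0.4652, -0.0956, 0.2799]
tool_rot: [3.134, -0.004, 1.269]
contact_force: [1.5, 0.6, -0.2]
opening: 0.05
```

```bash
python3 - <<'E'
from h import *
p=cams.read_camera('wrist');save(p,'w1')
for q in ['wheel','crank','collar','stopper','saddle']:
    r=cams.cut_out(p,q)
    print(q,[(round(a['score'],2),np.round(a['extent'],1).tolist()) for a in r[:2]])
print(np.round(-np.array(p['R']).T@np.array(p['t']),3),np.round(p['R'],2))
for X in [(.548,-.128,.152),(.5115,-.118,.188),(.582,-.002,.184)]: print(proj(p,X))
E
```

```text
wheel [(0.82, [401.6, 185.7, 95.8, 99.7])]
crank [(0.86, [401.5, 188.7, 97.6, 94.8])]
collar [(0.81, [407.7, 47.2, 68.4, 66.7])]
stopper []
saddle [(0.69, [398.2, 47.5, 100.6, 91.2])]
[ 0.486 -0.02   0.452] [[ 0.95 -0.3   0.01]
 [-0.29 -0.91  0.29]
 [-0.08 -0.28 -0.96]]
(np.float64(404.43897360801225), np.float64(193.21784224788055))
(np.float64(373.04935729648565), np.float64(205.7343785536885))
(np.float64(423.38794749827525), np.float64(42.559814086671025))
```

View pics/w1.png

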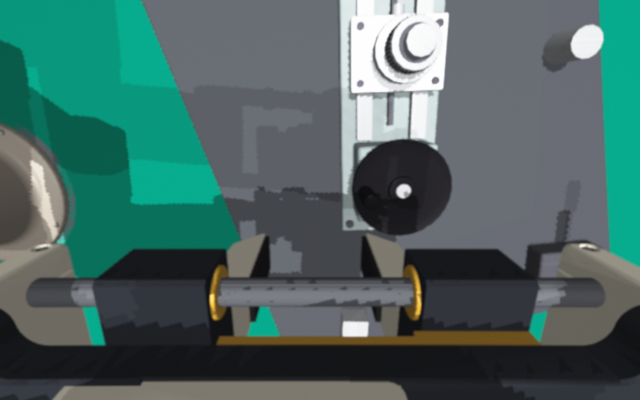

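```bash
python3 - <<'E'
from h import *
a=cv2.imread('pics/w1.png')[0:240,320:480]
a=np.clip((a/255.)**.5*255,0,255).astype('uint8')
cv2.imwrite('pics/w1c.png',cv2.resize(a[120:],None,fx=5,fy=5,interpolation=cv2.INTER_CUBIC))
cv2.imwrite('pics/w1d.png',cv2.resize(a[:120],None,fx=5,fy=5,interpolation=cv2.INTER_CUBIC))
E
```

```text
(no output)
```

View pics/w1c.png

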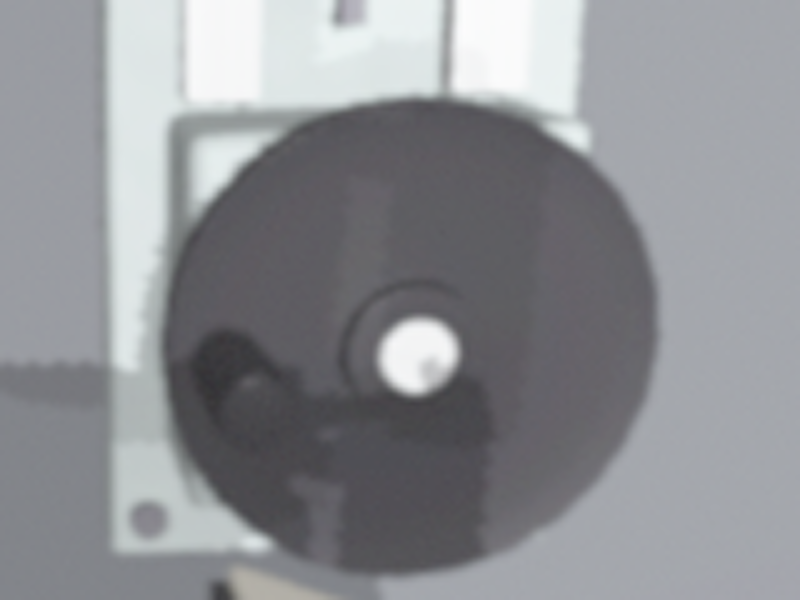

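View pics/w1d.png

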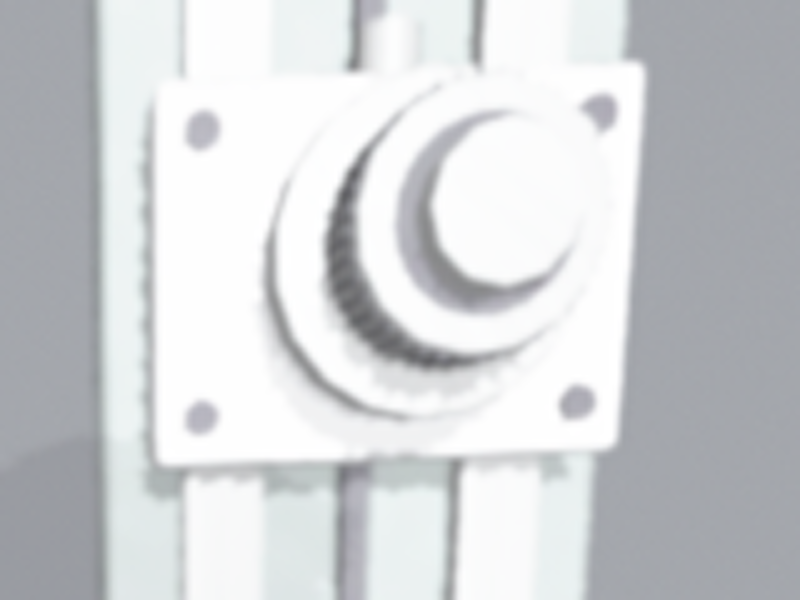

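```bash
cat >> fit.py <<'E'
print('----')
P['wrist']=cams.read_camera('wrist'); C['wrist']=(0,0)
wob=[((371.2,201),(-.038,-.13,.128)),((403.8,191.2),(0,-.13,.092)),((421.6,40),(0,0,.124)),((432,146),(.042,-.088,.068)),((342.5,230),(-.055,-.2,.022))]
for uv,b in wob: print(b,atz(P['wrist'],uv,.06+b[2]),bl(atz(P['wrist'],uv,.06+b[2])))
for uv,b in wob: obs.append(('wrist',(uv[0]*3,uv[1]*3),b))
s=least_squares(f,v,loss='soft_l1'); v=s.x; print(v); print(np.round(np.reshape(f(v),(-1,2)),1))
print(W(v,(0,-.13,.092)),W(v,(-.038,-.13,.128)))
E
python3 fit.py | sed -n '/----/,$p'; python3 -c "
from h import *
print(telemetry.observe()['tool_pos'],telemetry.observe()['tool_rot'])"
```

```text
----
(-0.038, -0.13, 0.128) [ 0.51013538 -0.10991739  0.188     ] (np.float64(-0.041389453398720036), np.float64(-0.12267225515060046))
(0, -0.13, 0.092) [ 0.54697086 -0.12234563  0.152     ] (np.float64(-0.002588071699982812), np.float64(-0.12507363630849688))
(0, 0, 0.124) [0.57990096 0.00368817 0.184     ] (np.float64(-0.0036338437444151275), np.float64(0.005186940864580437))
(0.042, -0.088, 0.068) [ 0.59010045 -0.09223786  0.128     ] (np.float64(0.031207149052852177), np.float64(-0.08476826320441248))
(-0.055, -0.2, 0.022) [ 0.4758937  -0.17371556  0.082     ] (np.float64(-0.05782561307976397), np.float64(-0.19318857108459325))
[ 0.58084072  0.00222924 -0.26781185]
[[-3.7 -0.7]
 [-2.4  1.5]
 [-2.7  0.4]
 [-3.3  0.7]
 [-2.6  0.4]
 [-3.1 -0.1]
 [-2.9  0.3]
 [ 0.7 -0.5]
 [-0.9  0.9]
 [-0.4  1.6]
 [ 0.   1.2]
 [ 0.2  0.2]
 [ 1.2 -0.5]
 [ 0.5  3.4]
 [-0.3  0.9]
 [ 1.6  1.6]
 [ 7.9 -0.9]
 [-0.3  1.9]]
[ 0.54643987 -0.12313655  0.152     ] [ 0.50979448 -0.11308092  0.188     ]
[ 0.46442535 -0.09240422  0.28004934] [ 3.13453058 -0.00341653  1.27130012]
```

servo_tool(
  targets="-3 25 0 -0.036; -3 25 10 0; 0 0 20 0; 0 0 20 0; 0 0 10 0; 0 0 0 0; 0 0 0 0",
)

```text
time: 5.0
tool_pos: [0.5131, -0.1066, 0.2223]
tool_rot: [3.128, -0.003, 1.318]
contact_force: [0.1, 0.4, 0.5]
opening: 0.0503
```

```bash
python3 - <<'E'
from h import *
s=telemetry.observe();print(s['tool_pos'],s['tool_rot'])
p=cams.read_camera('wrist');save(p,'w2')
for X in [(.547,-.126,.152),(.510,-.114,.188)]: print(proj(p,X))
print(proj(p,s['tool_pos']+np.array([0,0,-.014])))
p=cams.read_camera('side');a=p['color'][130:300,230:430]
cv2.imwrite('pics/s2.png',cv2.cvtColor(cv2.resize(a,None,fx=4,fy=3.5*1.14,interpolation=cv2.INTER_CUBIC),cv2.COLOR_RGB2BGR)[:600])
E
```

```text
[ 0.51308637 -0.10658043  0.22231162] [ 3.12840359e+00 -2.78185440e-03  1.31821637e+00]
(np.float64(361.1790756186758), np.float64(216.89368226664917))
(np.float64(314.49774352301677), np.float64(231.45185655092686))
(np.float64(316.64767579766846), np.float64(232.20667366417726))
```

View pics/w2.png

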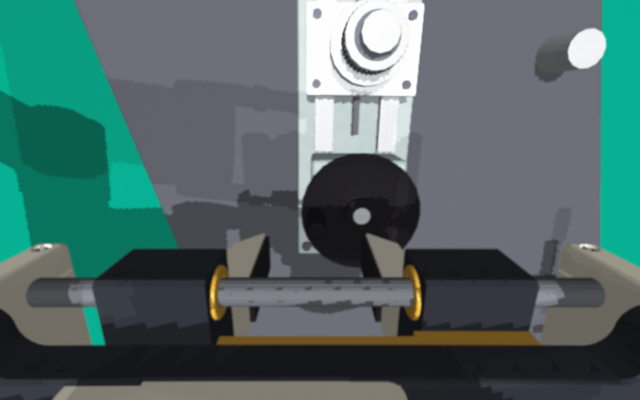

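View pics/s2.png

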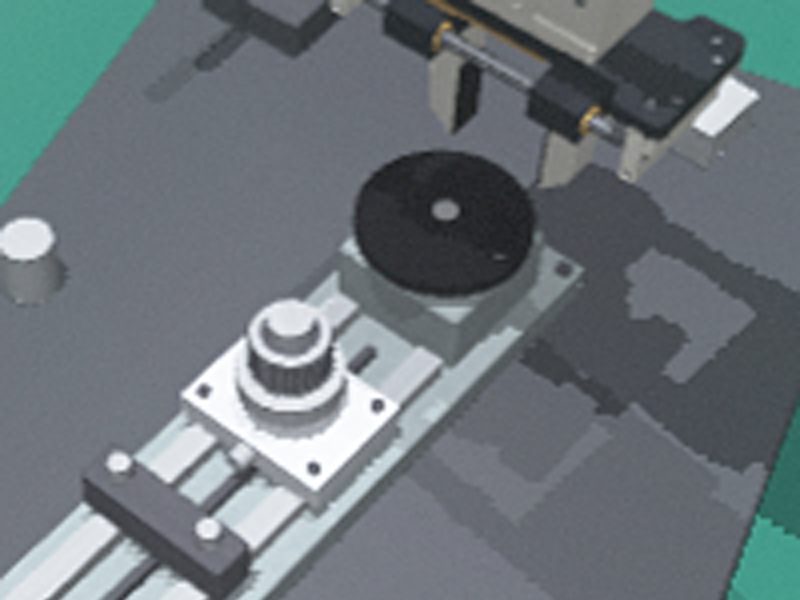

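```bash
python3 - <<'E'
from h import *
a=cv2.imread('pics/w2.png')[140:270,270:430]
a=np.clip((a/255.)**.4*255,0,255).astype('uint8')
cv2.imwrite('pics/w2c.png',cv2.resize(a,None,fx=4.5,fy=4.5,interpolation=cv2.INTER_CUBIC))
E
```

```text
(no output)
```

View pics/w2c.png

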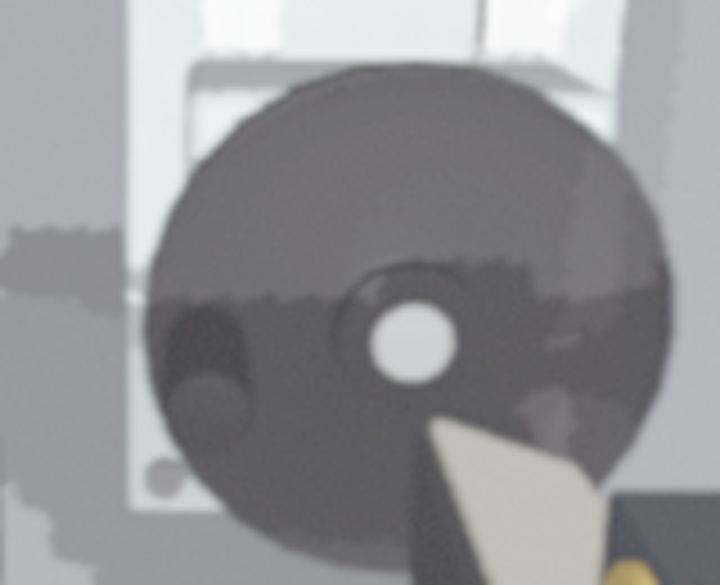

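servo_tool(
  targets="-8 1 5 0; 0 0 12 0; 0 0 14 0; 0 0 14 0; 0 0 6 0; 0 0 0 0",
)

```text
time: 5.85
tool_pos: [0.5123, -0.1155, 0.1673]
tool_rot: [3.129, -0.003, 1.317]
contact_force: [0.2, 0.9, -0.3]
opening: 0.0503
```

servo_tool(
  targets="0 0 0 0; 0 0 0 0; 0 0 0 0; 0 0 0 0",
  hand=0,
  squeeze=30,
)

```text
time: 6.35
tool_pos: [0.5128, -0.1156, 0.1684]
tool_rot: [3.128, -0.003, 1.318]
contact_force: [-8.3, 1.2, 1.8]
opening: 0.015
```

servo_tool(
  targets="9.4 1.2 0 0; 8.8 3.5 0 0; 7.7 5.5 0 0; 6.1 7.3 0 0",
)

```text
time: 6.85
tool_pos: [0.5358, -0.0895, 0.1684]
tool_rot: [3.133, 0.001, 1.317]
contact_force: [-2.8, -3.4, 0.3]
opening: 0.0128
```

```bash
python3 - <<'E'
from h import *
s=telemetry.observe();print(s['tool_pos'],s['opening'])
p=cams.read_camera('wrist');save(p,'w3')
a=p['color'][100:300,200:460][:,:,::-1]
a=np.clip((a/255.)**.45*255,0,255).astype('uint8')
cv2.imwrite('pics/w3c.png',cv2.resize(a,None,fx=3,fy=3,interpolation=cv2.INTER_CUBIC))
p=cams.read_camera('side');a=p['color'][130:330,230:430][:,:,::-1];a=np.clip((a/255.)**.45*255,0,255).astype('uint8')
cv2.imwrite('pics/s3.png',cv2.resize(a,None,fx=3,fy=3,interpolation=cv2.INTER_CUBIC))
E
```

```text
[ 0.53577095 -0.08948864  0.1684245 ] 0.012828696764296403
```

View pics/w3c.png

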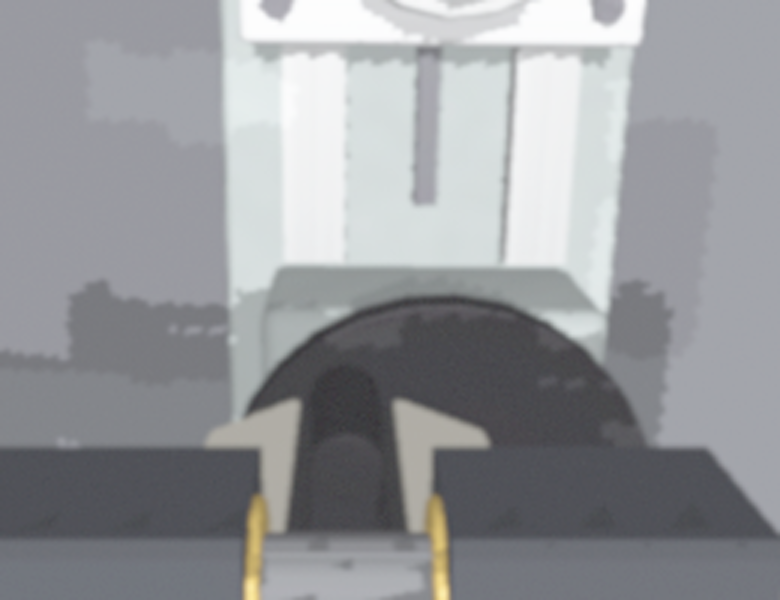

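View pics/s3.png

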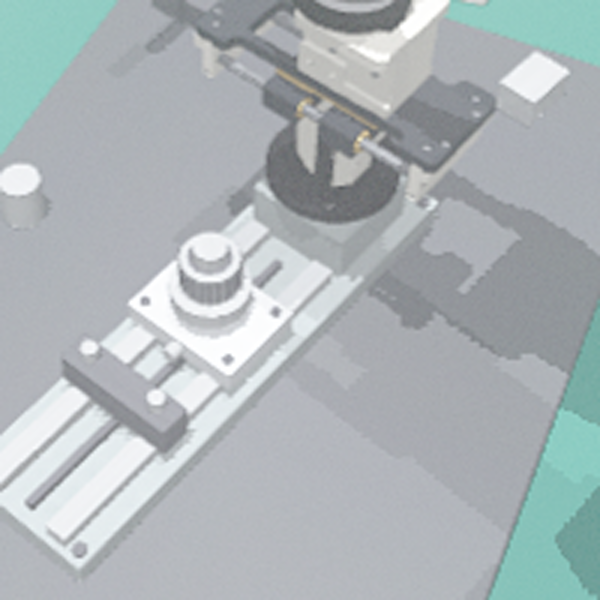

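servo_tool(
  targets="4.6 8.4 0 0; 2.2 9.4 0 0; -0.2 9.6 0 0; -2.6 9.2 0 0",
)

```text
time: 7.45
tool_pos: [0.5725, -0.0955, 0.1684]
tool_rot: [3.137, 0.003, 1.318]
contact_force: [-7.9, -3.0, 3.0]
opening: 0.0127
```

```bash
cat > th.py <<'E'
from h import *
s=telemetry.observe();t=s['tool_pos']
hub=np.array([.549,-.1255]);d=t[:2]-hub
bx=np.array([.965,-.262]);by=np.array([.262,.965])
print(t,'r',np.hypot(*d),'th',np.arctan2(d@by,-d@bx)%6.283,s['opening'],'Fbed',s['contact_force'][:2]@bx,s['contact_force'][:2]@by)
E
python3 th.py
```

```text
[ 0.57245352 -0.09548874  0.16835105] r 0.03808861980842573 th 1.9690369942739803 0.012729587515969107 Fbed -6.831814902210015 -4.954626660201346
```

servo_tool(
  targets="-4.8 8.3 0 0; -6.7 6.8 0 0; -8.2 4.9 0 0; -9.1 2.7 0 0",
)

```text
time: 7.95
tool_pos: [0.5865, -0.1261, 0.1684]
tool_rot: [-3.139, -0.002, 1.319]
contact_force: [-2.9, 4.7, 2.4]
opening: 0.013
```

```bash
python3 th.py
```

```text
[ 0.58654425 -0.12614341  0.16839647] r 0.03754975912172791 th 2.893616541463562 0.013013484432109411 Fbed -4.018370951159519 3.7350223243024225
```

servo_tool(
  targets="-9.4 1.1 0 0; -9.4 -1.3 0 0; -8.8 -3.5 0 0; -7.6 -5.6 0 0",
)

```text
time: 8.45
tool_pos: [0.5717, -0.1553, 0.1685]
tool_rot: [3.139, -0.009, 1.32]
contact_force: [3.0, 2.3, -1.2]
opening: 0.013
```

```bash
python3 th.py
```

```text
[ 0.57174516 -0.15526999  0.16848383] r 0.03746457715033227 th 3.794671939643467 0.012979096905289944 Fbed 2.279012790425842 3.032108624464021
```

servo_tool(
  targets="-5.5 -5.2 0 0; -4.4 -6.2 0 0; -3 -7 0 0",
)

```text
time: 8.82
tool_pos: [0.5502, -0.1634, 0.1684]
tool_rot: [3.137, -0.011, 1.32]
contact_force: [4.0, 5.1, -0.8]
opening: 0.013
```

```bash
python3 th.py; python3 - <<'E'
from h import *
p=cams.read_camera('side');a=p['color'][150:330,230:430][:,:,::-1]
cv2.imwrite('pics/s4.png',cv2.resize(a,None,fx=3,fy=3,interpolation=cv2.INTER_CUBIC))
E
```

```text
[ 0.55020265 -0.16337385  0.1684444 ] r 0.03789294311716056 th 4.415348324941373 0.012950558677179024 Fbed 2.554093845741029 5.930886067850422
```

View pics/s4.png

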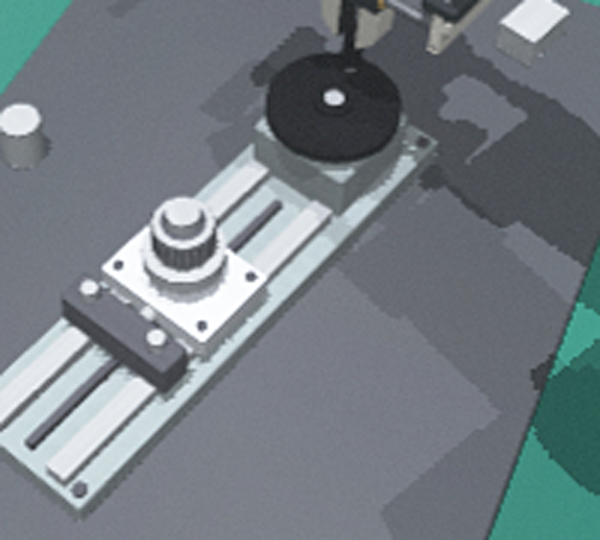

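servo_tool(
  targets="-1 -4 0 0; -0.6 -4 0 0; -0.2 -4 0 0",
)

```text
time: 9.25
tool_pos: [0.5376, -0.1618, 0.1685]
tool_rot: [3.135, -0.012, 1.319]
contact_force: [5.2, 3.8, -2.8]
opening: 0.0128
```

```bash
python3 th.py
```

```text
[ 0.53763579 -0.16181549  0.16845951] r 0.0380520707043582 th 4.750368405421908 0.012789983211964928 Fbed 4.0341557938981 5.017240344446665
```

servo_tool(
  targets="0.2 -4 0 0; 0.6 -4 0 0",
)

```text
time: 9.5
tool_pos: [0.5312, -0.1592, 0.1685]
tool_rot: [3.131, -0.013, 1.319]
contact_force: [8.9, 1.0, -4.2]
opening: 0.013
```

```bash
python3 th.py
```

```text
[ 0.53118331 -0.15921254  0.16850575] r 0.038130953236802455 th 4.9332696152111755 0.012965766938355761 Fbed 8.296046082019796 3.2486546755315393
```

Force is rising (8 N vs 4 N drag); push a little more.

servo_tool(
  targets="0.8 -4 0 0; 1 -4 0 0",
)

```text
time: 9.75
tool_pos: [0.5296, -0.1583, 0.1687]
tool_rot: [3.116, -0.01, 1.319]
contact_force: [17.2, -4.2, -12.1]
opening: 0.0129
```

```bash
python3 th.py
```

```text
[ 0.52958767 -0.15831722  0.16870733] r 0.03812884446580266 th 4.981259300604002 0.012940313721166575 Fbed 17.73903641818881 0.46694039470486715
```

servo_tool(
  targets="0.5 -3 0 0; 0.5 -3 0 0",
)

```text
time: 10.0
tool_pos: [0.5299, -0.1585, 0.1686]
tool_rot: [3.101, -0.009, 1.318]
contact_force: [13.7, -0.4, -9.3]
opening: 0.0128
```

```bash
python3 th.py; python3 - <<'E'
from h import *
p=cams.read_camera('side');a=p['color'][180:300,230:350][:,:,::-1]
cv2.imwrite('pics/s5.png',cv2.resize(a,None,fx=5,fy=5,interpolation=cv2.INTER_CUBIC))
p=cams.read_camera('wrist');a=p['color'][0:200,200:440][:,:,::-1]
cv2.imwrite('pics/w5.png',cv2.resize(a,None,fx=3,fy=3,interpolation=cv2.INTER_CUBIC))
E
```

```text
[ 0.52988509 -0.15849424  0.16862705] r 0.03813134814590137 th 4.972182269088403 0.012750603380715778 Fbed 13.342409867506156 3.1839857053792504
```

View pics/s5.png

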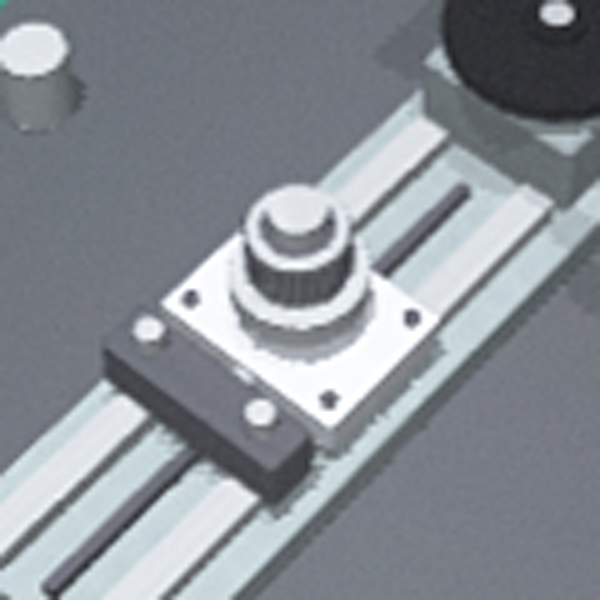

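View pics/w5.png

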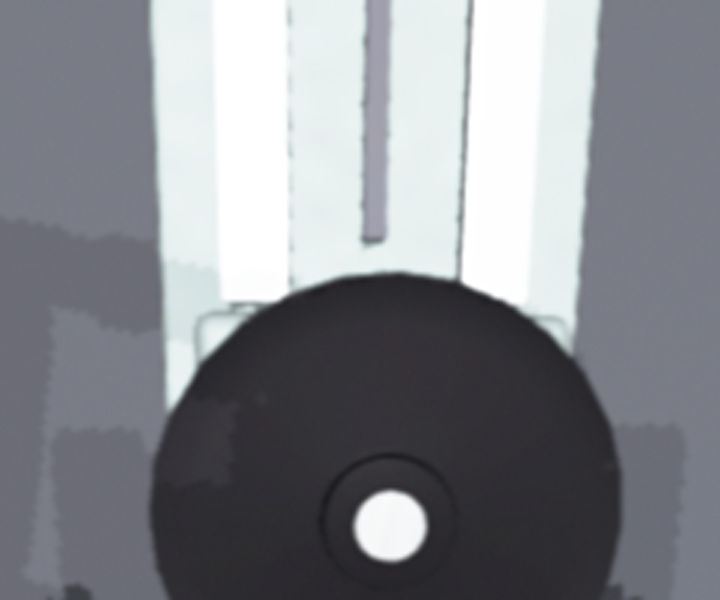

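servo_tool(
  targets="0 0 0 0; 0 0 0 0; 0 0 0 0; 0 0 -10 0; 0 0 -20 0; 0 0 -25 0; 0 0 -25 0; 30 0 0 0; 40 15 0 0; 40 15 0 0; 0 0 0 0; 0 0 0 0",
  hand=0.5,
)

```text
time: 11.6
tool_pos: [0.5821, -0.0605, 0.2598]
tool_rot: [3.098, -0.002, 1.315]
contact_force: [-0.2, 0.2, 0.3]
opening: 0.0461
```

```bash
python3 - <<'E'
from h import *
s=telemetry.observe();print(s['tool_pos'],s['tool_rot'],s['qpos'][5])
p=cams.read_camera('wrist');save(p,'w6')
for q in ['collar','stopper','saddle']:
    r=cams.cut_out(p,q)
    print(q,[(round(a['score'],2),np.round(a['extent'],1).tolist()) for a in r[:2]])
for X in [(.5934,.0381,.184),(.5934,.0381,.172),(.549,-.1255,.152)]: print(proj(p,X))
p2=cams.read_camera('side');save(p2,'s6')
for X in [(.5934,.0381,.184),(.549,-.1255,.152)]: print('side',proj(p2,X))
E
```

```text
[ 0.58214416 -0.06052555  0.25975605] [ 3.09753906e+00 -1.91185975e-03  1.31503685e+00] 0.020562154129128513
collar [(0.61, [293.0, 78.2, 67.3, 66.7]), (0.17, [292.7, 76.5, 103.8, 89.0])]
stopper [(0.97, [291.9, 16.9, 110.5, 33.7]), (0.47, [292.6, 163.7, 114.8, 320.4])]
saddle [(0.67, [292.9, 75.0, 106.1, 88.4])]
(np.float64(292.9205911358805), np.float64(75.86179326661177))
(np.float64(293.27186569663706), np.float64(77.19237008315187))
(np.float64(295.639662884912), np.float64(262.2856439126823))
side (np.float64(289.20741442274505), np.float64(221.12030062468375))
side (np.float64(341.02183865021965), np.float64(182.39129525351655))
```

View pics/w6.png

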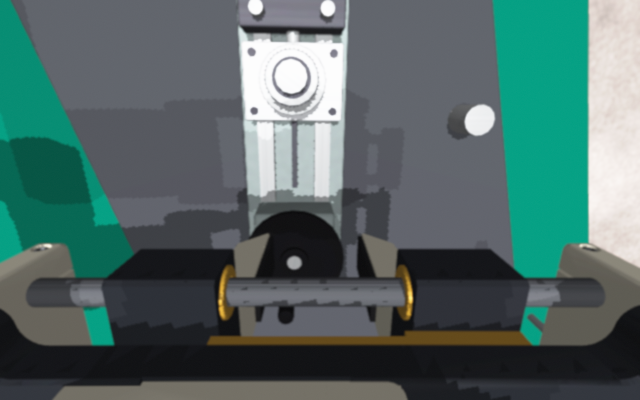

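View pics/s6.png

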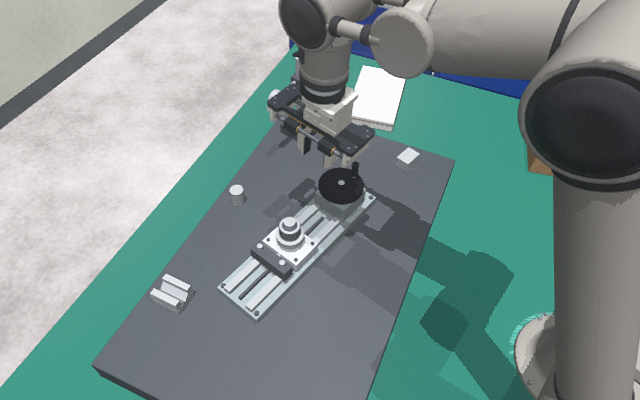

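servo_tool(
  targets="33 -5 0 0; 33 -5 0 0; 32 -5 0 0; 0 0 0 -0.17; 0 0 0 -0.17; 0 0 0 -0.17; 0 0 0 -0.17; 0 0 0 -0.17; 0 0 0 -0.17; 0 0 0 0; 0 0 0 0",
  hand=0.75,
)

```text
time: 13.22
tool_pos: [0.5913, 0.0336, 0.2592]
tool_rot: [3.119, 0.036, 2.35]
contact_force: [0.3, -0.1, 0.6]
opening: 0.0687
```

```bash
cat > st.py <<'E'
from h import *
s=telemetry.observe();t=s['tool_pos']
from scipy.spatial.transform import Rotation as Ro
R=Ro.from_euler('xyz',s['tool_rot']).as_matrix()
g=np.array([.592,.038,.158])
print('t',s['time'],np.round(t,4),'rot',np.round(s['tool_rot'],3),'q6',round(s['qpos'][5],3),'open',round(s['opening'],4),'F',np.round(s['contact_force'],1),'T',np.round(s['torque'],2))
print('tool delta to (g, z158) mm',np.round(R.T@(g-t)*1000,1))
E
python3 st.py; python3 - <<'E'
from h import *
p=cams.read_camera('wrist');save(p,'w7')
for X in [(.592,.038,.184),(.592,.038,.172)]: print(proj(p,X))
E
```

```text
t 13.225 [0.5913 0.0336 0.2592] rot [3.119 0.036 2.35 ] q6 -0.847 open 0.0687 F [ 0.3 -0.1  0.6] T [-0.06  0.05 -0.02]
tool delta to (g, z158) mm [  6.3   1.3 101.1]
(np.float64(317.7927380794839), np.float64(197.75425673976127))
(np.float64(317.35741472491804), np.float64(193.2386338485714))
```

View pics/w7.png

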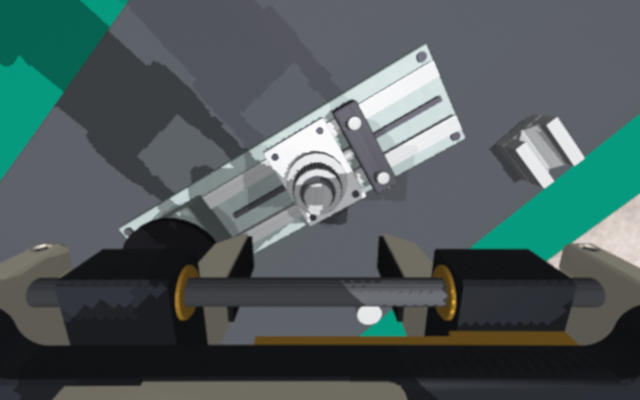

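servo_tool(
  targets="6 1 0 0; 0 0 25 0; 0 0 25 0; 0 0 20 0; 0 0 0 0; 0 0 0 0",
)

```text
time: 14.02
tool_pos: [0.5904, 0.0396, 0.1889]
tool_rot: [3.117, 0.038, 2.344]
contact_force: [-0.5, -0.4, 0.3]
opening: 0.0687
```

```bash
python3 st.py; python3 - <<'E'
from h import *
p=cams.read_camera('wrist');save(p,'w8')
for X in [(.592,.038,.184),(.592,.038,.172)]: print(proj(p,X))
a=p['color'][100:300,200:460][:,:,::-1]
cv2.imwrite('pics/w8c.png',cv2.resize(a,None,fx=3,fy=3,interpolation=cv2.INTER_CUBIC))
E
```

```text
t 14.025 [0.5904 0.0396 0.1889] rot [3.117 0.038 2.344] q6 -0.83 open 0.0687 F [-0.5 -0.4  0.3] T [-0.02  0.02  0.01]
tool delta to (g, z158) mm [-1.1 -0.7 31. ]
(np.float64(315.5662035085028), np.float64(242.18512849147754))
(np.float64(315.07451028566834), np.float64(233.74972135755482))
```

View pics/w8c.png

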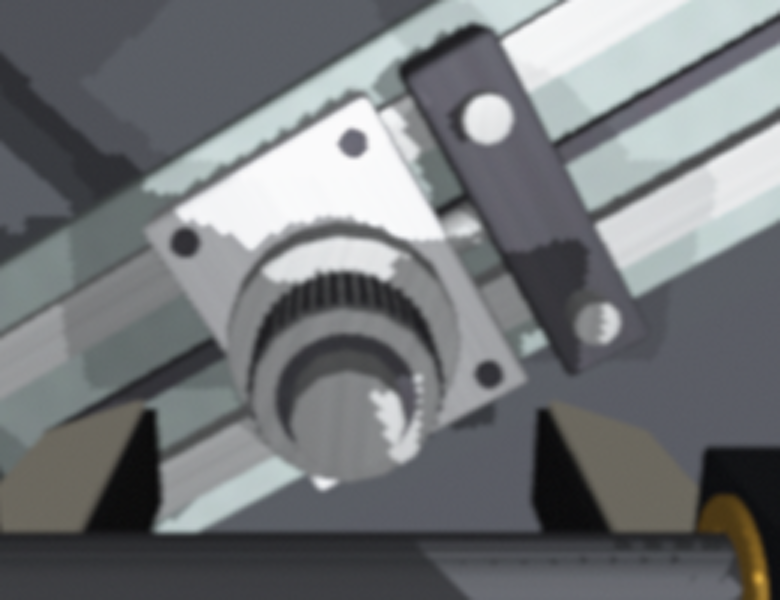

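servo_tool(
  targets="-1 0 12 0; 0 0 10 0; 0 0 4 0; 0 0 0 0; 0 0 0 0",
)

```text
time: 14.7
tool_pos: [0.5929, 0.0385, 0.1624]
tool_rot: [3.115, 0.039, 2.344]
contact_force: [-0.7, 0.3, 0.4]
opening: 0.0687
```

```bash
python3 st.py
```

```text
t 14.7 [0.5929 0.0385 0.1624] rot [3.115 0.039 2.344] q6 -0.831 open 0.0687 F [-0.7  0.3  0.4] T [-0.05  0.04  0.02]
tool delta to (g, z158) mm [ 0.4 -1.1  4.4]
```

servo_tool(
  targets="0 -1 0 0; 0 0 0 0; 0 0 0 0; 0 0 0 0; 0 0 0 0; 0 0 0 0",
  hand=0,
  squeeze=25,
)

```text
time: 15.45
tool_pos: [0.5929, 0.0381, 0.1632]
tool_rot: [3.113, 0.04, 2.344]
contact_force: [0.2, 0.4, -0.9]
opening: 0.0229
```

```bash
python3 st.py
```

```text
t 15.45 [0.5929 0.0381 0.1632] rot [3.113 0.04  2.344] q6 -0.832 open 0.0229 F [ 0.2  0.4 -0.9] T [0.04 0.01 0.02]
tool delta to (g, z158) mm [ 0.7 -0.9  5.2]
```

```bash
python3 - <<'E'
from h import *
p=cams.read_camera('wrist')
a=p['color'][100:300,200:460][:,:,::-1]
cv2.imwrite('pics/w9c.png',cv2.resize(a,None,fx=3,fy=3,interpolation=cv2.INTER_CUBIC))
p=cams.read_camera('side');a=p['color'][150:290,210:370][:,:,::-1]
cv2.imwrite('pics/s9.png',cv2.resize(a,None,fx=4.2,fy=4.2,interpolation=cv2.INTER_CUBIC))
E
python3 st.py
```

```text
t 15.55 [0.5929 0.0381 0.1632] rot [3.113 0.04  2.344] q6 -0.832 open 0.0223 F [ 1.4  1.5 -1. ] T [ 0.17 -0.19  0.03]
tool delta to (g, z158) mm [ 0.7 -0.9  5.2]
```

View pics/w9c.png

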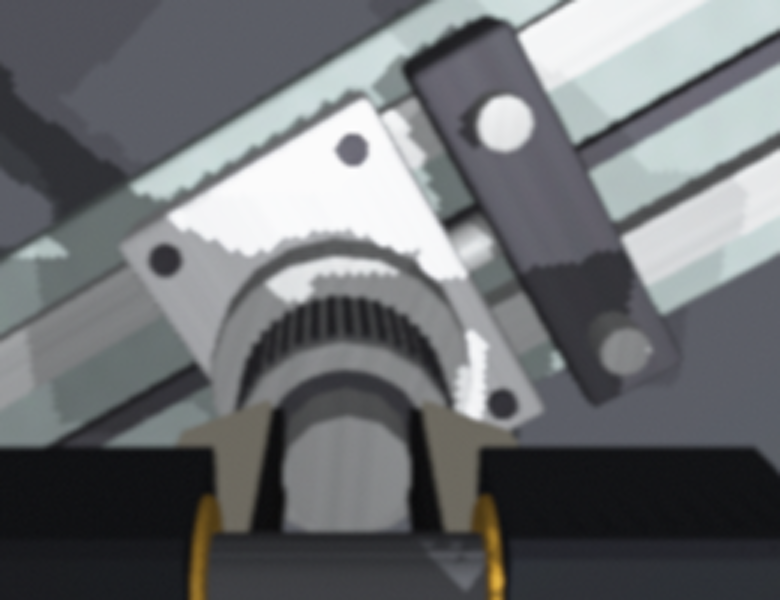

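View pics/s9.png

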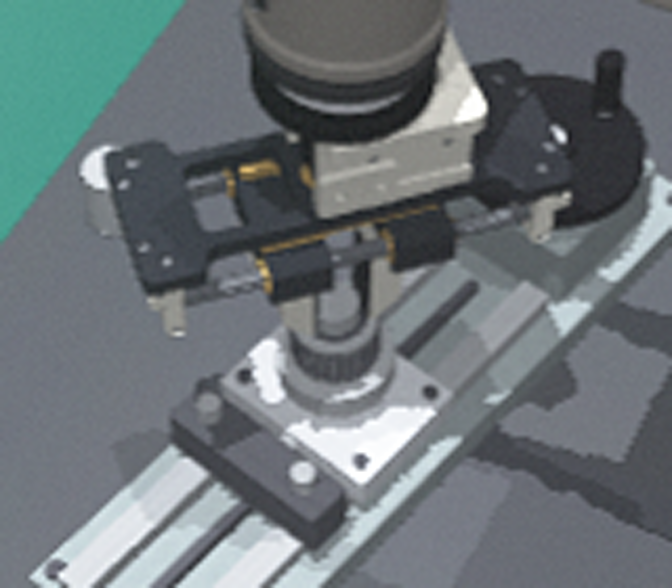

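```bash
python3 - <<'E'
from h import *
from scipy.spatial.transform import Rotation as Ro
p=cams.read_camera('wrist');s=telemetry.observe()
R=Ro.from_euler('xyz',s['tool_rot']).as_matrix();t=s['tool_pos']
for z in (14,0,-5,-10):
  for y in(-12,12):
    u=proj(p,t+R@np.array([.0095,y/1e3,z/1e3])); print(z,y,np.round([(u[0]-200)*3,(u[1]-100)*3]))
c=np.array([.592,.038])
for z in (.184,.172,.144,.128):
    u=proj(p,[*c,z]);print(z,np.round([(u[0]-200)*3,(u[1]-100)*3]))
E
```

```text
14 -12 [290. 358.]
14 12 [404. 358.]
0 -12 [286. 384.]
0 12 [408. 384.]
-5 -12 [285. 394.]
-5 12 [410. 394.]
-10 -12 [283. 404.]
-10 12 [412. 404.]
0.184 [347. 479.]
0.172 [345. 447.]
0.144 [341. 385.]
0.128 [339. 356.]
```

```bash
python3 - <<'E'
from h import *
from scipy.spatial.transform import Rotation as Ro
p=cams.read_camera('side');s=telemetry.observe()
R=Ro.from_euler('xyz',s['tool_rot']).as_matrix();t=s['tool_pos']
a=p['color'][180:280,240:350][:,:,::-1].copy()
a=cv2.resize(a,None,fx=6,fy=6,interpolation=cv2.INTER_CUBIC)
def dot(X,c):
    u=proj(p,X);q=(int((u[0]-240)*6),int((u[1]-180)*6));cv2.circle(a,q,4,c,-1);return q
for y in(-12,12): print('tip',dot(t+R@np.array([0,y/1e3,.014]),(0,0,255)))
print('tcp',dot(t,(0,255,0)))
for z in (.184,.172,.144,.128): print(z,dot([.592,.038,z],(255,0,0)))
th=np.linspace(0,6.28,40)
for k in th:
    dot([.592+.021*np.cos(k),.038+.021*np.sin(k),.172],(0,255,255))
    dot([.592+.029*np.cos(k),.038+.029*np.sin(k),.144],(255,0,255))
cv2.imwrite('pics/s10.png',a)
E
```

```text
tip (331, 299)
tip (262, 317)
tcp (297, 284)
0.184 (299, 247)
0.172 (299, 269)
0.144 (301, 318)
0.128 (302, 345)
```

View pics/s10.png

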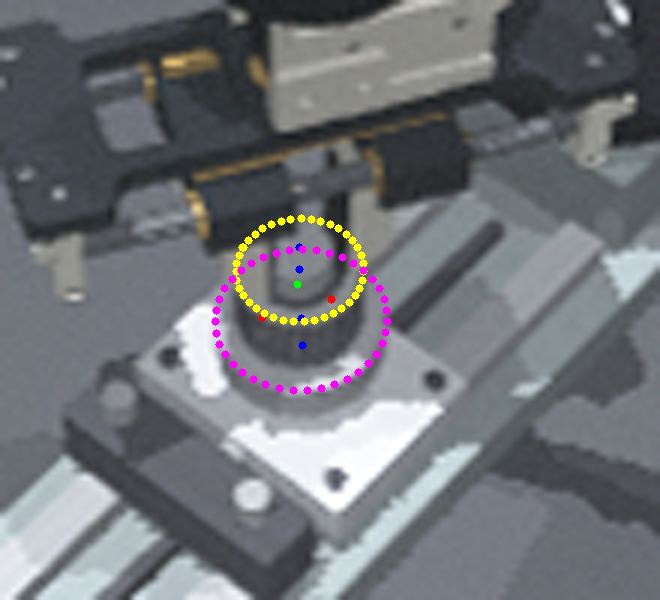

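servo_tool(
  targets="0 0 0 0; 0 0 0 0; 0 0 0 0; 0 0 0 0",
  hand=0.75,
)

```text
time: 16.15
tool_pos: [0.5923, 0.0376, 0.1632]
tool_rot: [3.115, 0.04, 2.344]
contact_force: [-0.9, 0.1, -0.0]
opening: 0.0577
```

```bash
cat > sv.py <<'E'
import sys
from h import *
from scipy.spatial.transform import Rotation as Ro
p=cams.read_camera('side');s=telemetry.observe()
R=Ro.from_euler('xyz',s['tool_rot']).as_matrix();t=s['tool_pos']
a=p['color'][180:280,240:350][:,:,::-1].copy()
a=np.clip((a/255.)**.6*255,0,255).astype('uint8')
a=cv2.resize(a,None,fx=7,fy=6,interpolation=cv2.INTER_CUBIC)
def dot(X,c):
    u=proj(p,X);q=(int((u[0]-240)*7),int((u[1]-180)*6));cv2.circle(a,q,3,c,-1);return q
h=s['opening']/2
for y in(-h,h):
  for x in (-.0095,0,.0095):
    dot(t+R@np.array([x,y,.014]),(0,0,255)); dot(t+R@np.array([x,y,-.01]),(0,255,0))
cv2.imwrite(f'pics/{sys.argv[1]}.png',a)
print(s['opening'],t,s['tool_rot'],s['contact_force'])
E
python3 sv.py s11
```

```text
0.06171977469946042 [0.59230747 0.03758893 0.16320005] [3.11486968 0.04014948 2.34385842] [-0.02168363 -0.91704397 -0.18163136]
```

View pics/s11.png

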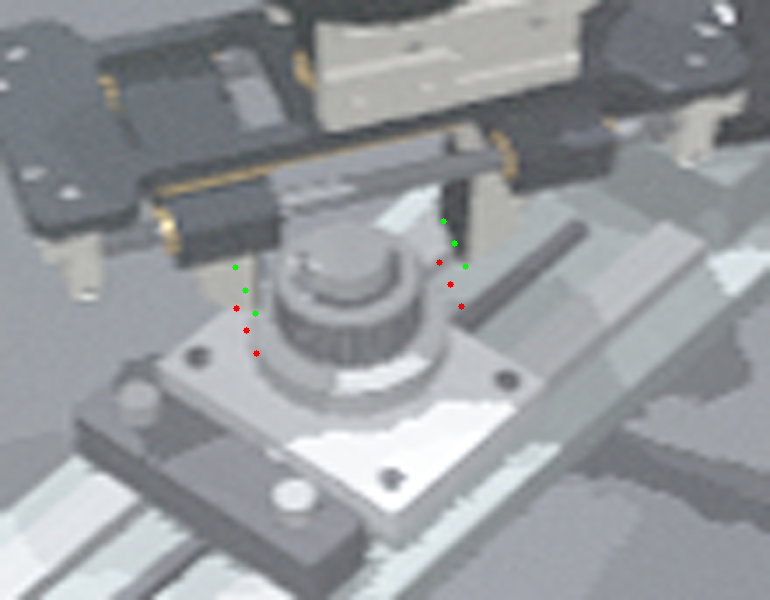

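```bash
python3 - <<'E'
from h import *
from scipy.spatial.transform import Rotation as Ro
p=cams.read_camera('side');s=telemetry.observe()
R=Ro.from_euler('xyz',s['tool_rot']).as_matrix();t=s['tool_pos']
w=cams.read_camera('wrist');c=-np.array(w['R']).T@np.array(w['t'])
print('cam in tool',R.T@(c-t), 'cam fwd in tool',R.T@np.array(w['R'])[2])
a=p['color'][100:280,180:420][:,:,::-1].copy()
a=np.clip((a/255.)**.6*255,0,255).astype('uint8')
a=cv2.resize(a,None,fx=3.3,fy=3.3,interpolation=cv2.INTER_CUBIC)
for z,col in ((-.052,(0,0,255)),(-.076,(0,255,0))):
    q=[]
    for x,y in ((-.0375,-.095),(.0375,-.095),(.0375,.095),(-.0375,.095)):
        u=proj(p,t+R@np.array([x,y,z]));q.append([int((u[0]-180)*3.3),int((u[1]-100)*3.3)])
    cv2.polylines(a,[np.array(q)],True,col,1)
cv2.imwrite('pics/s12.png',a)
E
```

```text
cam in tool [ 0.07981444 -0.00043965 -0.17215998] cam fwd in tool [-2.90645846e-01  4.79367246e-04  9.56830582e-01]
```

View pics/s12.png

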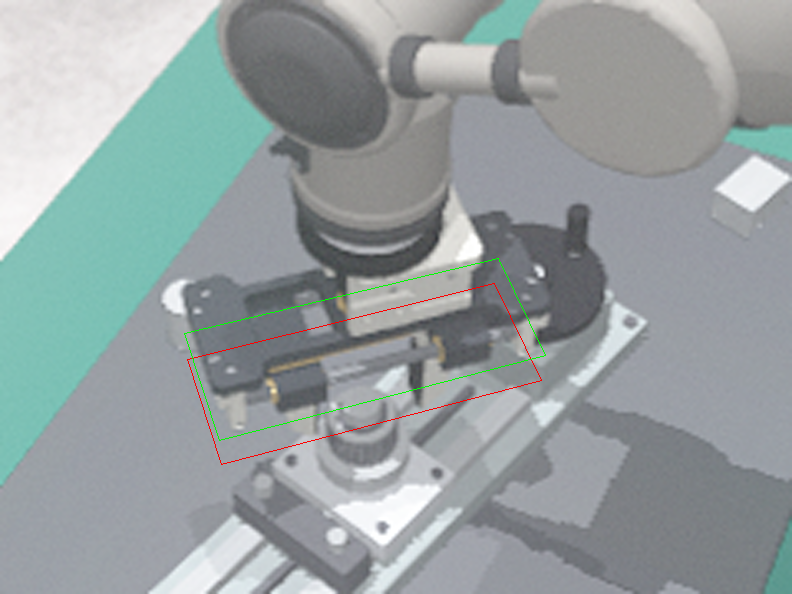

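servo_tool(
  targets="0 0 10 0; 0 0 8 0; 0 0 4 0; 0 0 0 0; 0 0 0 0",
)

```text
time: 16.92
tool_pos: [0.5931, 0.0374, 0.1389]
tool_rot: [3.116, 0.039, 2.344]
contact_force: [0.4, -0.2, 0.0]
opening: 0.0688
```

```bash
sed -i 's/R@np.array(\[x,y,.014\])/R@np.array([x,y,-.010])/; s/R@np.array(\[x,y,-.01\])/R@np.array([x,y,-.030])/' sv.py; python3 sv.py s13; python3 st.py
```

```text
0.06893493987760638 [0.59309793 0.03738703 0.13894501] [3.11568557 0.03919604 2.34391838] [-0.19891273  0.07680702 -0.2452069 ]
t 16.975 [0.5931 0.0374 0.1389] rot [3.116 0.039 2.344] q6 -0.832 open 0.0689 F [-0.2  0.1 -0.2] T [-0.01 -0.   -0.03]
tool delta to (g, z158) mm [  0.5   0.1 -19.1]
```

View pics/s13.png

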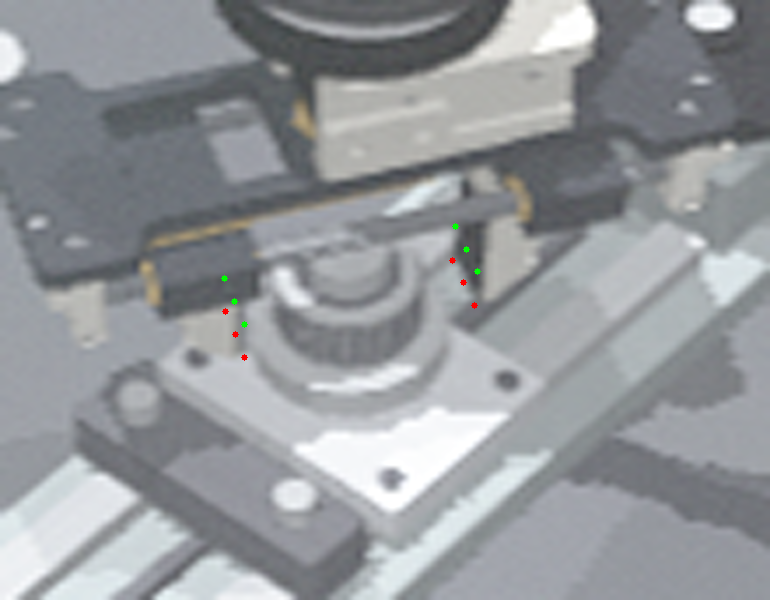

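servo_tool(
  targets="0 0 0 0; 0 0 0 0; 0 0 0 0; 0 0 0 0; 0 0 0 0; 0 0 0 0",
  hand=0,
  squeeze=30,
)

```text
time: 17.73
tool_pos: [0.5935, 0.0375, 0.1396]
tool_rot: [3.115, 0.04, 2.344]
contact_force: [-0.4, 1.4, 0.1]
opening: 0.0418
```

```bash
python3 st.py
```

```text
t 17.725 [0.5935 0.0375 0.1396] rot [3.115 0.04  2.344] q6 -0.832 open 0.0418 F [-0.4  1.4  0.1] T [-0.04  0.03  0.02]
tool delta to (g, z158) mm [  0.7  -0.3 -18.4]
```

servo_tool(
  targets="0 0 3 0; 0 0 3 0; 0 0 3 0",
)

```text
time: 18.1
tool_pos: [0.5939, 0.0373, 0.1361]
tool_rot: [3.113, 0.043, 2.344]
contact_force: [-10.8, 1.9, 25.5]
opening: 0.0414
```

```bash
python3 st.py
```

```text
t 18.1 [0.5939 0.0373 0.1361] rot [3.113 0.043 2.344] q6 -0.832 open 0.0414 F [-10.8   1.9  25.5] T [-0.09  1.99 -0.  ]
tool delta to (g, z158) mm [  0.9  -0.3 -22. ]
```

servo_tool(
  targets="0 0 1.5 0.15; 0 0 1.5 0.15; 0 0 1.5 0.15; 0 0 1.5 0.15",
)

```text
time: 18.6
tool_pos: [0.5931, 0.0373, 0.1347]
tool_rot: [3.092, 0.02, 1.728]
contact_force: [-0.1, 0.5, 5.5]
opening: 0.0411
```

```bash
python3 st.py
```

```text
t 18.6 [0.5931 0.0373 0.1347] rot [3.092 0.02  1.728] q6 -0.214 open 0.0411 F [-0.1  0.5  5.5] T [-0.11  0.73  0.08]
tool delta to (g, z158) mm [  0.4   0.1 -23.4]
```

servo_tool(
  targets="0 0 2 0.12; 0 0 2 0.12; 0 0 2 0.12; 0 0 2 0.12",
)

```text
time: 19.1
tool_pos: [0.5937, 0.0378, 0.1316]
tool_rot: [3.085, -0.006, 1.237]
contact_force: [-2.9, 2.7, 12.0]
opening: 0.0416
```

```bash
python3 st.py
```

```text
t 19.1 [0.5937 0.0378 0.1316] rot [ 3.085 -0.006  1.237] q6 0.279 open 0.0416 F [-2.9  2.7 12. ] T [0.4  0.94 0.8 ]
tool delta to (g, z158) mm [ -0.2  -0.2 -26.4]
```

servo_tool(
  targets="0 0 2 0.12; 0 0 2 0.12; 0 0 2 0.12",
)

```text
time: 19.48
tool_pos: [0.5945, 0.0384, 0.1312]
tool_rot: [3.086, -0.028, 0.872]
contact_force: [-4.3, 2.1, 14.5]
opening: 0.0415
```

```bash
python3 st.py; python3 sv.py s14
```

```text
t 19.475 [0.5945 0.0384 0.1312] rot [ 3.086 -0.028  0.872] q6 0.647 open 0.0415 F [-4.3  2.1 14.5] T [0.25 0.82 0.77]
tool delta to (g, z158) mm [ -1.2  -0.2 -26.9]
0.04138998471318731 [0.59463101 0.03839371 0.13117366] [ 3.08583784 -0.02878411  0.86622502] [-4.02567159  1.72576866 12.7925268 ]
```

View pics/s14.png

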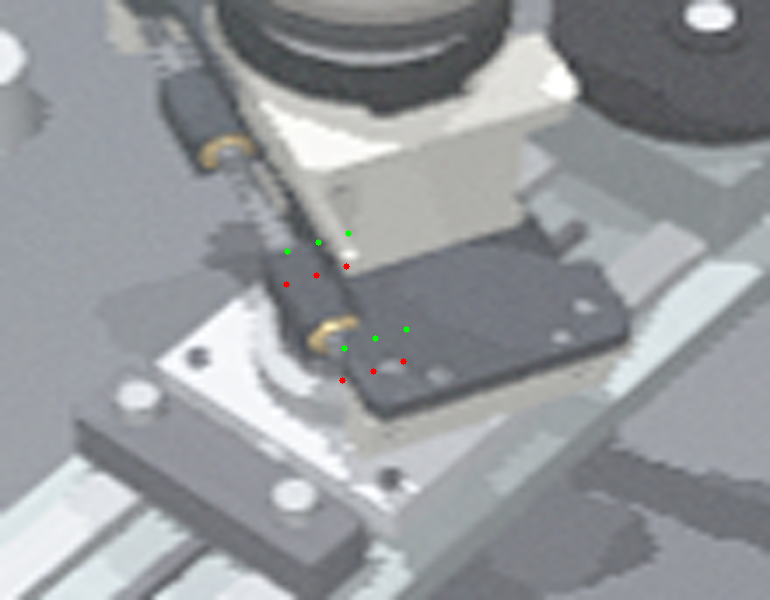

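servo_tool(
  targets="0 0 2.5 0.1; 0 0 2.5 0.1; 0 0 2.5 0.1; 0 0 2.5 0.1",
)

```text
time: 20.02
tool_pos: [0.599, 0.0398, 0.1308]
tool_rot: [3.094, -0.062, 0.462]
contact_force: [-0.1, 2.6, 12.8]
opening: 0.0416
```

```bash
python3 st.py
```

```text
t 20.025 [0.599  0.0398 0.1308] rot [ 3.094 -0.062  0.462] q6 1.06 open 0.0416 F [-0.1  2.6 12.8] T [0.19 0.37 0.93]
tool delta to (g, z158) mm [ -5.4  -0.2 -27.6]
```

servo_tool(
  targets="0 0 3 -0.05; 0 0 4 -0.05; 0 0 4 0; 0 0 4 0",
)

```text
time: 20.52
tool_pos: [0.5999, 0.0409, 0.1259]
tool_rot: [3.086, -0.062, 0.565]
contact_force: [-14.7, 0.4, 33.7]
opening: 0.0416
```

```bash
python3 st.py
```

```text
t 20.525 [0.5999 0.0409 0.1259] rot [ 3.086 -0.062  0.565] q6 0.958 open 0.0416 F [-14.7   0.4  33.7] T [ 0.12  2.77 -0.07]
tool delta to (g, z158) mm [ -6.2   0.1 -32.6]
```

```bash
python3 - <<'E'
from h import *
p=cams.read_camera('wrist');save(p,'w15')
a=p['color'][60:260,200:460][:,:,::-1]
cv2.imwrite('pics/w15c.png',cv2.resize(a,None,fx=3,fy=3,interpolation=cv2.INTER_CUBIC))
p=cams.read_camera('side');a=p['color'][180:280,240:350][:,:,::-1]
cv2.imwrite('pics/s15.png',cv2.resize(a,None,fx=6,fy=6,interpolation=cv2.INTER_CUBIC))
E
python3 st.py
```

```text
t 20.625 [0.5998 0.0409 0.1259] rot [ 3.086 -0.062  0.565] q6 0.958 open 0.0414 F [-13.6  -0.2  29.4] T [ 0.14  2.46 -0.  ]
tool delta to (g, z158) mm [ -6.1   0.1 -32.6]
```

View pics/w15c.png

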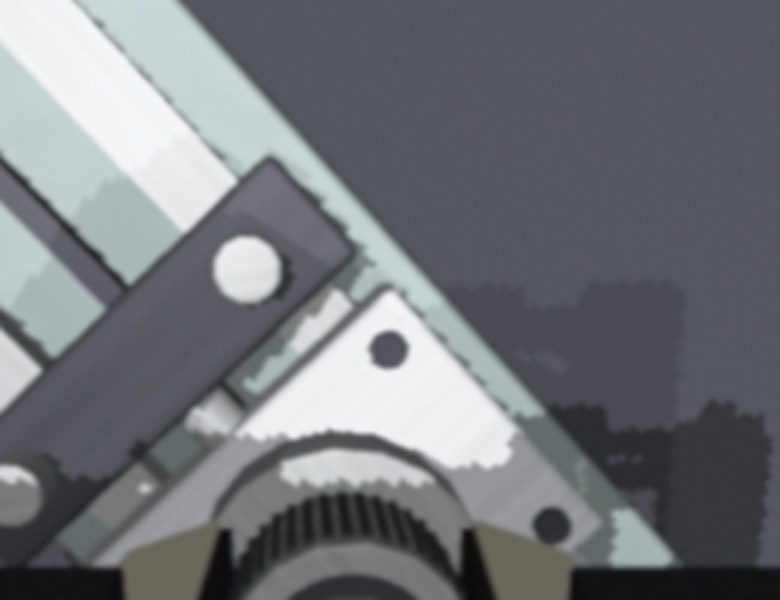

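View pics/s15.png

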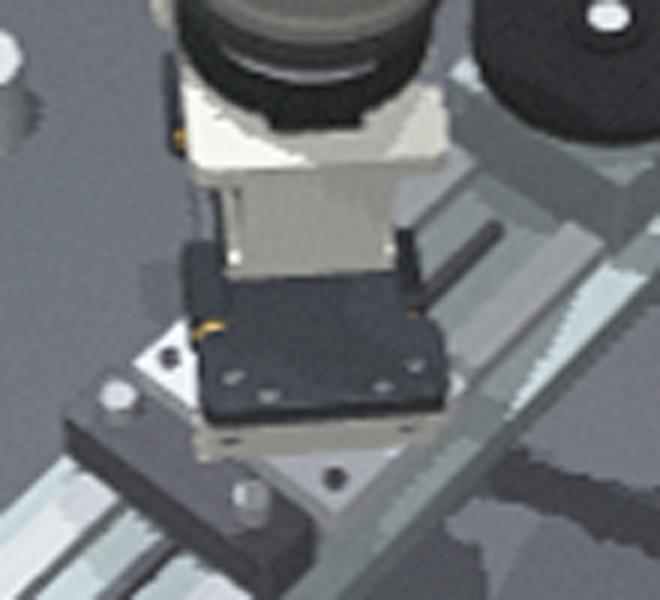

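```bash
cat > hv.py <<'E'
import sys
from h import *
from scipy.spatial.transform import Rotation as Ro
p=cams.read_camera('wrist');s=telemetry.observe()
cam=-np.array(p['R']).T@np.array(p['t'])
c0=np.array([.592,.038])
y0=int(sys.argv[2]) if len(sys.argv)>2 else 60
imgs=[]
for pr in (.003,.012):
    a=p['color'][y0:y0+200,250:380][:,:,::-1].copy()
    a=cv2.resize(a,None,fx=3,fy=3,interpolation=cv2.INTER_CUBIC)
    for r,z,c in((.029,.144-pr,(255,0,255)),(.029,.128-pr,(0,255,0)),(.021,.172-pr,(0,255,255)),(.012,.184,(0,0,255))):
        for k in np.linspace(0,6.28,80):
            u=proj(p,[c0[0]+r*np.cos(k),c0[1]+r*np.sin(k),z]);cv2.circle(a,(int((u[0]-250)*3),int((u[1]-y0)*3)),1,c,-1)
    for bx,by in((.047,.035),(.047,-.035),(-.047,.035),(-.047,-.035)):
        pts=proj(p,[c0[0]+.965*bx+.262*by,c0[1]-.262*bx+.965*by,.114]);cv2.circle(a,(int((pts[0]-250)*3),int((pts[1]-y0)*3)),4,(255,0,0),-1)
    imgs.append(a)
cv2.imwrite(f'pics/{sys.argv[1]}.png',np.hstack(imgs))
E
python3 hv.py hv1
```

```text
(no output)
```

View pics/hv1.png

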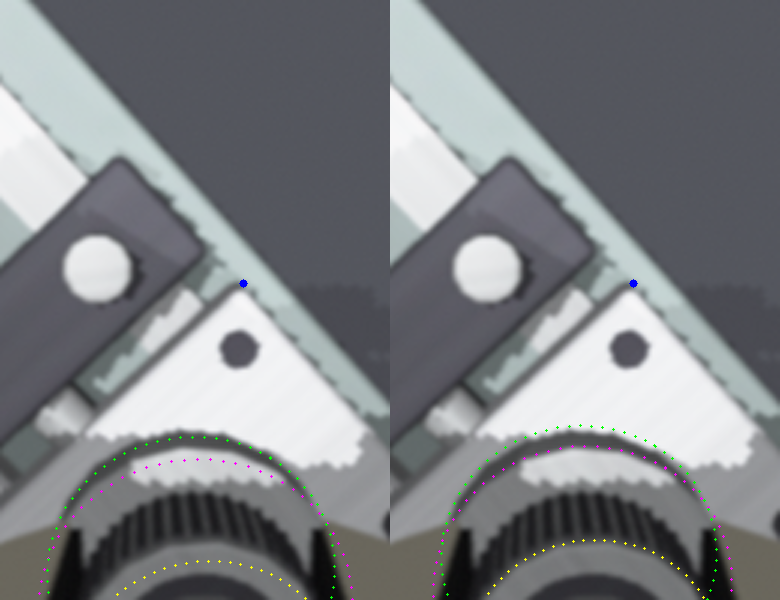

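```bash
python3 - <<'E'
from h import *
p=cams.read_camera('wrist')
by=np.array([.262,.965])
A=atz(p,(200+352/3,60+250/3),.124);B=atz(p,(200+385/3,60+287/3),.114)
C=atz(p,(200+190/3,60+398/3),.124);D=atz(p,(200+245/3,60+420/3),.114)
print((A-B)[:2]@by,(C-D)[:2]@by,(A-C)[:2]@by,(A-C)[:2]@[.965,-.262])
for n in ['collar','v_block','cylinder','indicator_stand','gauge_block']:pass
t=cams.read_camera('top');save(t,'t16')
E
python3 st.py
```

```text
0.010699141977384427 0.011741533246114346 -0.0005467862256319338 0.0417897274030357
t 20.775 [0.5998 0.0409 0.1259] rot [ 3.086 -0.062  0.565] q6 0.958 open 0.0413 F [-12.6   0.4  29.3] T [ 0.2   2.47 -0.02]
tool delta to (g, z158) mm [ -6.1   0.1 -32.6]
```

View pics/t16.png

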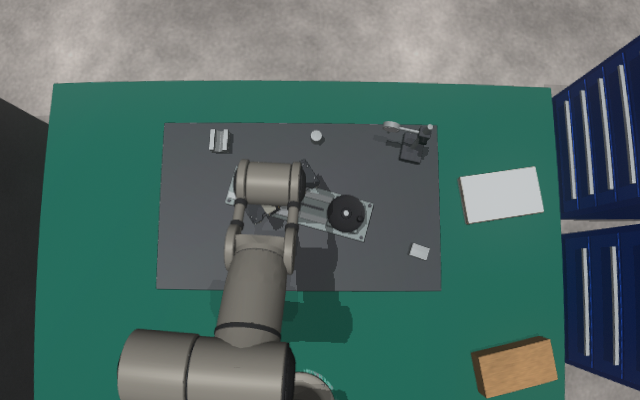

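servo_tool(
  targets="0 0 3 0; 0 0 3 0",
)

```text
time: 21.02
tool_pos: [0.5996, 0.0409, 0.1261]
tool_rot: [3.084, -0.065, 0.565]
contact_force: [-9.0, -0.4, 21.5]
opening: 0.0419
```

```bash
python3 st.py; python3 hv.py hv2 >/dev/null; python3 st.py
```

```text
t 21.025 [0.5996 0.0409 0.1261] rot [ 3.084 -0.065  0.565] q6 0.959 open 0.0419 F [-9.  -0.4 21.5] T [0.19 1.83 0.  ]
tool delta to (g, z158) mm [ -5.9   0.2 -32.4]
t 21.075 [0.5996 0.0409 0.1261] rot [ 3.084 -0.065  0.565] q6 0.959 open 0.0415 F [-9.6  0.6 20.7] T [ 0.15  1.87 -0.05]
tool delta to (g, z158) mm [ -5.9   0.2 -32.4]
```

View pics/hv2.png

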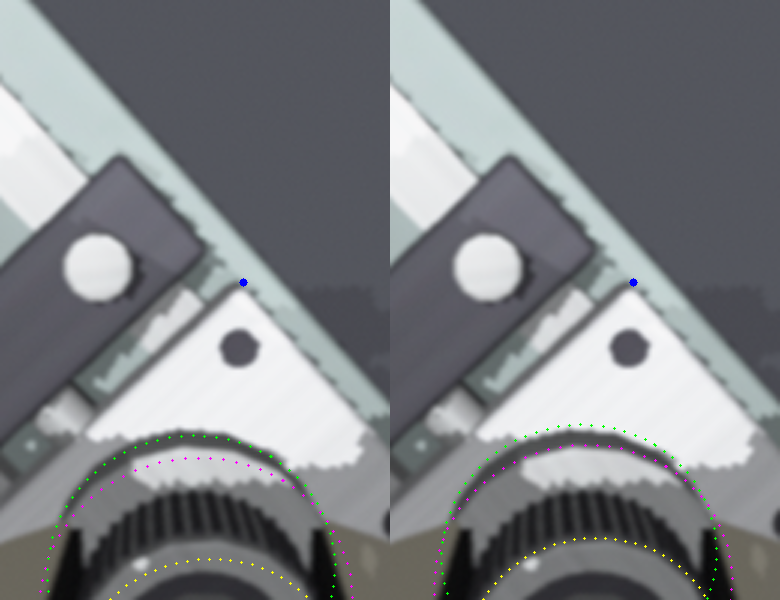

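```bash
python3 - <<'E'
from h import *
print(robot.hand_in())
s=telemetry.observe();print(s['time'],s['tool_pos'],s['contact_force'],s['opening'])
E
```

```text
the job is handed in; nothing more can be done
None
the job is handed in; nothing more can be done
```

I wound the carriage to its stop, turned the collar to fit and pushed it home, and handed in at about 21 s while still holding it down. No verdict was reported.

- **Carriage:** I wound the wheel clockwise about 4.95 rad by the crank, roughly 40 mm of carriage travel. The hand force rose from about 4 N of drag to about 18 N at the stop. A last picture gave a saddle-to-stop distance of about 11 to 12 mm where 10 mm means touching. That leaves a gap of 1 to 2 mm, about as large as the camera error. I did not correct it, and it is close to the 2.5 mm limit.
- **Collar:** I gripped it and turned it about 1.1 to 1.9 rad. It then resisted turning, and with the turning eased off and more push it sank. Total travel from first grip was about 13.5 mm, including a little slip of the fingers.
- **Home position:** I judged this by comparing the collar's outline with the predicted ring positions. It agreed with 12 mm pressed and clearly not with 3 mm. Further pushing gave no more travel.
- **Holding:** at hand-in the fingers pressed down with about 21 N and the grip was set to 30 N. They hold mainly by friction on the knurl, about 4 mm above the ledge.
- **Bystanders:** a last top picture showed all four apparently where they started. I judged this by eye and did not measure it.
- **Disagreements:**
  - The fingertips sat about 24 mm higher than the reported tool position implied. My first close on the collar caught the spigot above it, so I opened, went lower and gripped again.
  - The tool also ended tilted by about 0.08 rad and 6 mm off the collar's centre along the pads.

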